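# Spring open the fuse cover of a power distributor and fit a fresh cartridge fuse

## Task

Push the screwdriver's shank through the slot in the sloped front of the grey power distributor to trip the hidden catch, so that the fuse cover springs open, and lay the screwdriver back down on the bench. Then take the end fuse from the sloped rack, so that the next one rolls down to the stop, and set it, not drop it, fully down into the empty pair of clips beside the fuse already fitted. Leave the cover open, the other fuses in the rack, and everything else on the bench where it is.

Things in the scene. Friction and masses are not known exactly. Their poses are not given: they have to be found in the camera images.
- distributor: Power distributor: grey steel case fixed to the bench, 190 deep (x) x 220 wide (y) x 119 mm high. Origin: centre of its underside; x front to rear, y to its left seen from the robot's side, z up. Its front slopes back at 45 degrees from (-95, 55) to (-35, 115) mm in (x, z). On the slope: catch slot at y = 0, black isolator 22 mm proud at y = 44 to 92 mm, pilot lamp at y = -68 mm.
- bay_floor (a point): Middle of the fuse bay's floor under the cover (distributor frame: 41, 0, 55 mm). The bay is 100 mm long (x) and 214 mm wide (y) inside, its rim 60 mm above the floor. Two fuse places, axes along x: y = -45 mm (fuse fitted, leave it) and y = +45 mm (empty).
- slot (a point): Middle of the catch slot's passage (distributor frame: -65, 0, 83.6 mm; same axes). The slot has a bright flat rim, is 16 mm wide (y) and 30 mm long up the slope, in 4 mm sheet. A level rod along the distributor's x passes if it stays within z = 74.5 to 92.5 mm. Push level in the distributor's +x.
- tab: Hidden catch tab behind the slot, an upright steel plate 26 mm wide, 34 mm high (z = 66 to 100 mm). Its face is 41 mm beyond slot along the distributor's x. This body's origin is the distributor's own when the tab is at rest. To be pushed by the screwdriver.
- latch (a joint): Travel of the catch tab along the distributor's +x, 0 to 0.010 m. Sprung: 2 N to start, 5.6 N at the end. It lets the cover go at about 0.005 m; push 8 to 9 mm to be sure. It springs back.
- cover (a joint): Angle of the fuse cover: 0 shut, 1.95 rad fully open, leaning back past upright. A flat grey sheet 130 mm deep, 218 mm wide, hinged along the distributor's rear top edge (x = 95, z = 117 mm). Once the catch is tripped a spring swings its front edge up and back in about 1 s and holds it open. It has no handle.
- empty_way (a point): Centre of the fuse when home in the empty clips (distributor frame: 41, 45, 85 mm; same axes; fuse axis along x). Two copper U-clips, each 10 mm long, centred 25.5 mm either side along x, 33 mm between cheeks, flared lips from 5 to 15 mm above this point, about 44 mm apart at the top. Round the barrel between the clips 41 mm along x is free, with 35 mm free to each side of the fuse.
- shroud (a point): Top of the front terminal shroud of the empty place, a black block (distributor frame: -1.5, 45, 108 mm); another stands at the rear end. Their faces are 6.5 mm from the ends of a seated fuse and rise 8 mm above its top, so no fingers fit at its ends: it must be held round the barrel. Below the barrel the bay floor is 15 mm down (a 3 mm strip lies on it).
- screwdriver: Screwdriver 200 mm long. Origin on its axis at mid-length, x towards the tip. Black eight-sided handle 24 mm thick from x = -100 to -7 mm; round steel shank 8 mm thick from there to the tip at x = 100 mm. Lying on the bench its axis is 12 mm up. About 0.12 kg, balance point near x = -40 mm. It starts with the tip away from the robot.
- screwdriver_tip (a point): End of the screwdriver's shank, on its axis.
- rack: Gravity rack for fuses, sheet steel, fixed; base plate 150 (x) x 84 (y) x 4 mm, 102 mm high. Origin: centre of its underside. Its track slopes down at 15 degrees towards -x, to a stop 18 mm high. Four fuses lie across it, axes along y, touching: no finger fits between them.
- rack_end (a point): Centre of the fuse at the stop (rack frame: -55, 0, 63 mm; same axes). Beside the last 36 mm of track there are no side walls and its floor is only 42 mm wide, so the end fuse overhangs 10 mm each side, clear down to the base plate, and is taken by its two ends. When it is lifted out the next fuse rolls here by itself.
- fuse1: The end fuse, at the stop: a plain cylinder 30 mm across, 62 mm long, white barrel, a brass cap 12.5 mm long on each end, about 0.09 kg. Origin at its centre, x along its axis (both ends alike; y and z turn as it rolls). Let go on the flat bench it lies still, its centre 15 mm up.
- fuse2: The next fuse up the rack, of the same kind.
- fuse3: The third fuse in the rack.
- fuse4: The fourth fuse, at the top of the rack.
- disc_stack: Stack of three grinding discs, 125 mm across, 18 mm high, between and behind the distributor and the rack. Leave it.
- tape_measure: Tape measure, 66 x 34 x 62 mm. Leave it.
- weld_magnet: Grey triangular welding magnet, 90 x 80 x 22 mm. Leave it.
- wire_brush: Wire brush with a wooden back, 200 x 26 x 29 mm. Leave it.
- wrench: Steel wrench 190 mm long, 8 mm thick. Leave it.
- spray_can: Spray can 54 mm across, 170 mm high. Leave it.
- bracket: Dark steel angle bracket, 110 x 60 x 76 mm. Leave it.
Not all that is in view belongs to the job. Several things have the shape of the screwdriver; the one meant has the colours described above. Leave any orange look-alike of the fuse2 alone.

How it is judged:
By the outcome, as a careful person would: the job done as asked, in the order asked, and still so for the second after the job is handed in, with the robot touching nothing.
It also fails if it takes over 72 s, if anything falls off the work surface, if the arm or the gripper's body presses on something with over 40 N, if the wrist force passes 120 N, or if a joint passes its speed limit or range.

## Robot

A 7-joint arm with a two-finger parallel gripper is mounted at the origin on the work surface. World frame = base frame: x ahead of the robot, y to its left, z up, the work surface at z = 0. Lengths are in m, angles in rad, forces in N, time in s.
With the tool pointing down it reaches from about 0.425 to 0.875 m from the base axis. Payload 8.4 kg.
Tool frame: the origin (TCP) lies at the very end of the fingers, on their centre line; the grasp point (between the pads) lies 19 mm behind it; z points along the fingers, y is the line along which they close (so a half turn about z gives the same grasp; the last joint's range is limited). The gripper opens to 85 mm and grips with 20 to 120 N. Pads are 22 mm wide; open, the fingers measure 114 mm over their backs; the gripper's body (76 mm by 85 mm) begins 54 mm behind the grasp point. The pads swing forward as they close: fully open they stand 13 mm farther back than shut.
Start: joints at [1.233, 0.333, 0.04, 1.465, -0.013, 1.343, -0.059], TCP at [0.154, -0.632, 0.231] pointing down, gripper open.
Joint ranges: [-2.58, 2.58], [-0.38, 2.09], [-1.3, 1.39], [0.25, 2.4], [-1.5, 4.64], [0.08, 2.09], [-2.65, 2.65]. Speed limits (rad/s): [2.22, 2.22, 2.79, 2.79, 3.14, 3.14, 3.14].

## Interface

Orientations are given as a rotation vector (axis times angle).
In Python, from rig import ctrl gives the robot as it stands. The module is installed in compiled form; this text tells all that it offers.
- The arm moves only by the shell command python3 -m handwheel 'ROWS'. ROWS is JSON, a list that holds one entry, the list of rows, each a list of 7 numbers: the shift along the tool's x, y, z as a fraction of full scale, then the turn, a rotation vector about the tool's x, y, z as a fraction of full scale, then the opening, from -1 (shut) to 1 (fully open). A call has 1 to 20 rows; each row shifts and turns the commanded pose from where the row before left it, along the tool's axes as they then stand; what a row does not reach is not made up. Full scale, the value 1, is 0.02 m for a shift and 0.15 rad for a turn. A row lasts 1/8 s, in which the tool goes at most 62.5 mm and 10.7 degrees, less where a joint would pass 70% of its speed; a pose out of reach is approached as far as the arm can. A call with a number of a shift or a turn outside -1 to 1 is refused whole. A call with a gripper value outside its range is refused whole. The fingers move at their own pace and stop on an object; the grip force is fixed at half the most. Time passes only in rows, so rows that do not move let the fingers close. It gives the time, the measured TCP pose, the force, the opening and the grip force at its end, in the units of the state.
- ctrl.state(): the state, without advancing time (a new reading comes with each control period).
- ctrl.snapshot(name): name is "side" or "top" or "wrist"; returns a dict with "img" (480x640x3 uint8, blue, green, red), "range_z" (480x640 float32, m along the optical axis (not along the pixel's ray), 0 where there is no reading), "camera_matrix" (3x3 intrinsics, pixels), "k1" (the pictures are not rectified: a ray, as slopes to the right and down, at radius r is drawn at 1 + k1 r^2 times it, then the intrinsics apply), "eye" and "rotation" of the camera in the world; the wrist camera has in their place "hand_eye" (4x4, takes a point from camera to tool coordinates, whose origin is the TCP and whose axes are the flange's). Camera axes: x right, y up, looking along -z (the intrinsics and any distortion apply to the point x, -y, -z); pixel columns grow to the right and rows downward; lengths in m; the calibration is good to about 2 mm. A picture is of the moment at which its call begins: read the wrist's pose just before it.
- ctrl.sign_off(): hands the job in; it is judged then, once.
The state is a dict: "clock": time; "joint_pos": joint angles; "joint_vel": joint speeds; "joint_efforts": joint torques, N m; "tool_pos": TCP position; "orientation": TCP orientation; "wrist_force": force on the tool from outside, world axes, zero at the start; "torque": the same for the moment, N m; "opening": finger opening in m; "grip_force": force on a finger pad.
Only numpy, scipy, OpenCV 4.12 (cv2) and the standard library are available. Lean on these libraries where they do the work, as an engineer would, in place of code of your own. Each camera call takes 0.05 s, during which the arm holds its last target. There are 200 camera calls.

## Working session

There is one attempt and no reset: what is moved stays moved. The work goes in short steps, Python scripts to look and compute and a shell command to move; the robot and the scene stay as the last step left them, time stands still between calls to the robot, and variables do not carry over. Pictures are saved under pics/ and viewed, at most 12 in all, crops included, and the job is handed in when it is done.

```bash
mkdir -p pics; cat > h.py <<'E'
import numpy as np, cv2
from scipy.spatial.transform import Rotation as R
from rig import ctrl
def snap(n):
    s=ctrl.state(); d=ctrl.snapshot(n)
    if n=='wrist':
        T=np.eye(4);T[:3,:3]=R.from_rotvec(s['orientation']).as_matrix();T[:3,3]=s['tool_pos']
        T=T@np.array(d['hand_eye']); d['eye']=T[:3,3];d['rotation']=T[:3,:3]
    d['rotation']=np.array(d['rotation']);d['eye']=np.array(d['eye'])
    return d
def ray(d,u,v):
    K=np.array(d['camera_matrix']);p=cv2.undistortPoints(np.array([[[u,v]]],float),K,np.array([d['k1'],0,0,0.]))[0,0]
    return d['rotation']@np.array([p[0],-p[1],-1.])
def pt(d,u,v,w=1):   # world by depth
    z=d['range_z'][int(v)-w:int(v)+w+1,int(u)-w:int(u)+w+1];z=np.median(z[z>0]) if (z>0).any() else np.nan
    return d['eye']+z*ray(d,u,v)
def onz(d,u,v,z):
    r=ray(d,u,v);return d['eye']+r*(z-d['eye'][2])/r[2]
def proj(d,P):
    q=d['rotation'].T@(np.array(P)-d['eye']);x=np.array([q[0],-q[1]])/-q[2]
    x=x*(1+d['k1']*(x@x));K=np.array(d['camera_matrix']);return K[:2,:2]@x+K[:2,2]
def cloud(d):
    v,u=np.mgrid[0:480,0:640];K=np.array(d['camera_matrix'])
    p=cv2.undistortPoints(np.stack([u,v],-1).reshape(-1,1,2).astype(float),K,np.array([d['k1'],0,0,0.]))[:,0]
    z=d['range_z'].reshape(-1,1);P=np.c_[p[:,0],-p[:,1],-np.ones(len(p))]*z
    P=P@d['rotation'].T+d['eye'];P[z[:,0]==0]=np.nan
    return P.reshape(480,640,3)
def crop(d,u0,v0,u1,v1,f,name):
    cv2.imwrite('pics/'+name,cv2.resize(d['img'][v0:v1,u0:u1],None,fx=f,fy=f,interpolation=cv2.INTER_CUBIC))
E
python3 - <<'E'
from h import *
import pickle
s=ctrl.state();print({k:np.round(v,3) for k,v in s.items()})
for n in('top','side'):
    d=snap(n);pickle.dump(d,open(n+'.pkl','wb'));cv2.imwrite(f'pics/{n}0.png',d['img']);print(n,d['eye'],d['rotation'].round(3).tolist(),d['k1'],d['camera_matrix'])
E
```

```text
{'clock': np.float64(0.0), 'joint_pos': array([ 1.233,  0.334,  0.04 ,  1.466, -0.013,  1.343, -0.058]), 'joint_vel': array([-0.001, -0.002,  0.001, -0.001,  0.002, -0.   ,  0.   ]), 'joint_efforts': array([-0.0000e+00, -6.5857e+01,  1.3650e+00, -4.0556e+01,  1.7000e-02,
        1.3000e-02,  0.0000e+00]), 'tool_pos': array([ 0.154, -0.631,  0.23 ]), 'orientation': array([-3.118, -0.374,  0.   ]), 'wrist_force': array([ 0.41 , -0.281,  0.297]), 'torque': array([ 0.016, -0.029,  0.046]), 'grip_force': np.float64(0.0), 'opening': np.float64(0.085)}
top [0.39958077 0.01718295 1.26248843] [0.057, -0.062, -1.591] 0.03677726264505099 [[540.9526919    0.         317.75302834]
 [  0.         540.9526919  237.3813551 ]
 [  0.           0.           1.        ]]
side [0.31727666 1.08025322 0.72022733] [0.125, -1.512, -2.588] -0.061131690224535594 [[513.31462654   0.         317.67474125]
 [  0.         513.31462654 239.17870464]
 [  0.           0.           1.        ]]
```

```bash
sed -i "s/    d\['rotation'\]=np.array(d\['rotation'\]);/    d['rotation']=np.array(d['rotation']);d['rotation']=R.from_rotvec(d['rotation']).as_matrix() if d['rotation'].size==3 else d['rotation'];/" h.py
python3 - <<'E'
import pickle
from h import *
for n in('top','side'):
    d=pickle.load(open(n+'.pkl','rb'));d['rotation']=R.from_rotvec(d['rotation']).as_matrix();pickle.dump(d,open(n+'.pkl','wb'))
    P=cloud(d); print(n,[P[v,u].round(3).tolist() for u,v in((100,100),(320,240),(500,400))])
E
```

```text
top [[0.833, 0.522, -0.003], [0.489, 0.007, -0.001], [0.117, -0.393, 0.002]]
side [[1.338, -0.516, 0.286], [0.51, -0.12, 0.032], [0.094, 0.362, -0.002]]
```

View pics/top0.png

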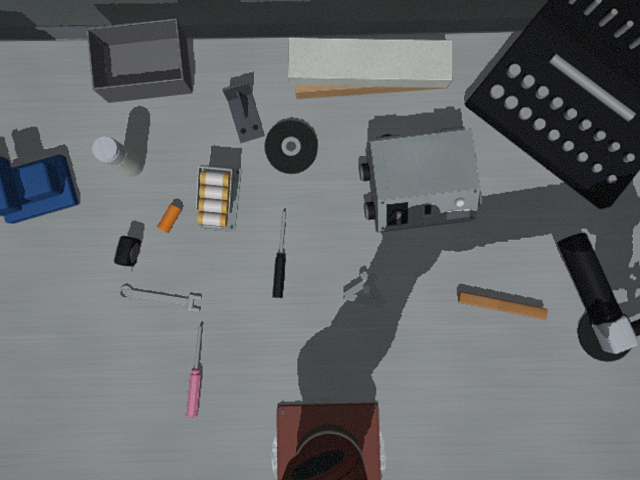

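View pics/side0.png

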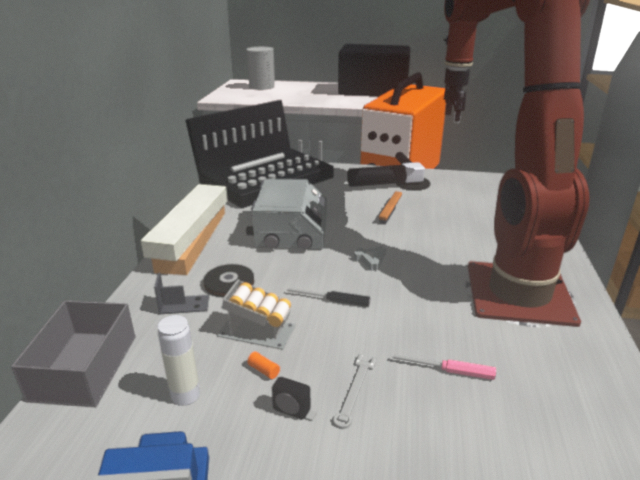

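Top view: the black-handled screwdriver runs from tip (283,209) to handle end (278,297). The pink one at (200,322)-(192,415) is the look-alike. The distributor is near (423,180), with its isolator at (397,214), slot at (428,209) and lamp at (460,203). The rack is near (215,198), and the orange decoy fuse is at (170,216). I'll measure these now, with one close crop.

```bash
python3 - <<'E'
import pickle
from h import *
d=pickle.load(open('top.pkl','rb'));P=cloud(d)
print('sd tip',onz(d,283.5,209,.012).round(4),'end',onz(d,278,297,.012).round(4))
for z in(.012,): pass
# screwdriver cloud
S=P[205:300,268:292].reshape(-1,3);S=S[(S[:,2]>.006)&(S[:,2]<.04)];
c=S[:,:2].mean(0);u=np.linalg.svd(S[:,:2]-c,full_matrices=False)[2][0];t=(S[:,:2]-c)@u;print('sd pc',c,u,t.min(),t.max(),S[:,2].max())
# distributor top
B=P[100:240,340:500].reshape(-1,3);T=B[(B[:,2]>.108)&(B[:,2]<.13)]
r=cv2.minAreaRect(T[:,:2].astype(np.float32)*1000);print('dist top',r,np.median(T[:,2]),cv2.boxPoints(r).round(0).tolist())
# rack
B=P[155:240,190:245].reshape(-1,3);
for v in range(165,235,6): print(v,P[v,214].round(3))
A=B[(B[:,2]>.03)];r=cv2.minAreaRect(A[:,:2].astype(np.float32)*1000);print('rack',r,cv2.boxPoints(r).round(0).tolist())
for q in((428,209),(460,203),(397,214)):print(q,pt(d,*q).round(4))
a=cv2.resize(d['img'][150:250,180:300],None,fx=5,fy=5,interpolation=2);b=cv2.resize(d['img'][110:240,350:495],None,fx=4,fy=4,interpolation=2)
o=np.zeros((520,1180,3),np.uint8);o[:500,:600]=a;o[:520,600:1180]=b;
o=cv2.resize(o,None,fx=.67,fy=.67);cv2.imwrite('pics/c1.png',o)
E
```

```text
sd tip [0.5624 0.0909 0.012 ] end [0.3591 0.1068 0.012 ]
sd pc [0.43383289 0.10206214] [-0.9966407   0.08189825] -0.1401637102207339 0.07531942085559744 0.030689770525304194
dist top ((623.8928833007812, -219.76223754882812), (174.39341735839844, 222.07962036132812), 6.469714641571045) 0.12001487944509193 [[525.0, -119.0], [550.0, -340.0], [723.0, -320.0], [698.0, -100.0]]
165 [ 0.672  0.254 -0.002]
171 [0.641 0.239 0.079]
177 [0.623 0.234 0.104]
183 [0.612 0.236 0.095]
189 [0.6   0.238 0.088]
195 [0.586 0.238 0.088]
201 [0.574 0.239 0.083]
207 [0.561 0.239 0.084]
213 [0.549 0.241 0.071]
219 [0.535 0.24  0.077]
225 [0.522 0.242 0.069]
231 [ 0.516  0.255 -0.003]
rack ((585.81591796875, 240.5673065185547), (75.00869750976562, 133.97340393066406), 83.08012390136719) [[515.0, 211.0], [648.0, 195.0], [657.0, 270.0], [524.0, 286.0]]
(428, 209) [ 0.5499 -0.2357  0.0564]
(460, 203) [ 0.5557 -0.2954  0.1021]
(397, 214) [ 0.5338 -0.1578  0.1104]
```

View pics/c1.png

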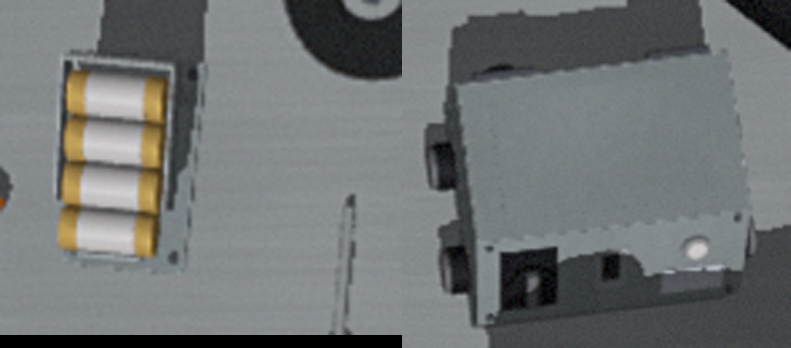

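The crop confirms it: a plain steel shank with a black handle below it, and the end fuse at the robot-side stop. The slot is at about (427.6,209.3) in the full picture. I'm moving above the screwdriver.

```bash
python3 -m handwheel '[[[1,-1,0,0,0,0.7,1],[1,-1,0,0,0,0.7,1],[1,-1,0,0,0,0.7,1],[1,-1,0,0,0,0,1],[1,-1,0,0,0,0,1],[1,-1,0,0,0,0,1],[1,-1,0,0,0,0,1],[1,-1,0,0,0,0,1],[1,-1,0,0,0,0,1],[1,-1,0,0,0,0,1],[1,-1,0,0,0,0,1],[0.7,-1,0,0,0,0,1],[0,-1,0,0,0,0,1],[0,-1,0,0,0,0,1],[0,-1,0,0,0,0,1],[0,-1,0,0,0,0,1],[0,-1,0,0,0,0,1],[0,-1,0,0,0,0,1],[0,-1,0,0,0,0,1],[0,-1,0,0,0,0,1]]]'
python3 -m handwheel '[[[0,-1,0,0,0,0,1],[0,-1,0,0,0,0,1],[0,-1,0,0,0,0,1],[0,-1,0,0,0,0,1],[0,-1,0,0,0,0,1],[0,-1,0,0,0,0,1],[0,-1,0,0,0,0,1],[0,-1,0,0,0,0,1],[0,-1,0,0,0,0,1],[0,-1,0,0,0,0,1],[0,-1,0,0,0,0,1],[0,-1,0,0,0,0,1],[0,-1,0,0,0,0,1],[0,-1,0,0,0,0,1],[0,-1,0,0,0,0,1],[0,-1,0,0,0,0,1],[0,-1,0,0,0,0,1]]]'
cat >> h.py <<'E'
def st():
    s=ctrl.state();Rm=R.from_rotvec(s['orientation']).as_matrix()
    print('t',round(float(s['clock']),2),'tcp',np.round(s['tool_pos'],4),'yaw',round(np.degrees(np.arctan2(Rm[1,0],Rm[0,0])),2),'z',Rm[:,2].round(3),'F',np.round(s['wrist_force'],1),'open',round(float(s['opening']),4),'grip',round(float(s['grip_force']),1),'q7',round(float(s['joint_pos'][6]),2));return s
def plan(p,yaw=None):  # tool-axis units to go to p (turn about tool z last)
    s=ctrl.state();Rm=R.from_rotvec(s['orientation']).as_matrix()
    y=np.degrees(np.arctan2(Rm[1,0],Rm[0,0]))
    t=Rm
    print('shift units',(t.T@(np.array(p)-s['tool_pos'])/.02).round(2),'turn z units',None if yaw is None else round(-np.radians(yaw-y)/.15,2))
E
python3 - <<'E'
from h import *
import pickle
st();d=snap('wrist');pickle.dump(d,open('w1.pkl','wb'));cv2.imwrite('pics/w1.png',d['img'])
print(proj(d,(.5624,.0909,.012)),proj(d,(.3591,.1068,.012)))
E
```

```text
clock: 2.6
tool_pos: [0.4045, -0.2372, 0.2313]
orientation: [-3.139, 0.12, -0.0]
wrist_force: [0.1, -0.0, -0.1]
opening: 0.0852
grip_force: 0.0
clock: 4.72
tool_pos: [0.43, 0.1017, 0.2313]
orientation: [3.139, -0.12, 0.0]
wrist_force: [-0.3, 0.7, -0.1]
opening: 0.0855
grip_force: 0.0
t 4.72 tcp [0.43   0.1017 0.2313] yaw -4.37 z [ 0. -0. -1.] F [-0.3  0.7 -0.1] open 0.0855 grip 0.0 q7 -1.92
[316.0967398   52.40686288] [315.67783375 272.96428599]
```

View pics/w1.png

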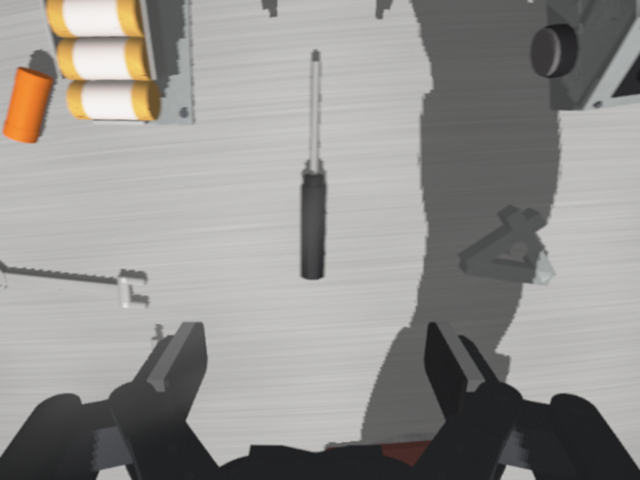

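Wrist view: the black screwdriver's tip is at (316,52), handle end (312.5,278), handle/shank joint (314.5,173). The end fuse is at (113,101), with the orange decoy beside it at (27,105).

```bash
python3 - <<'E'
from h import *
import pickle
d=pickle.load(open('w1.pkl','rb'))
a=onz(d,316,52,.012);b=onz(d,312.5,278,.012);print(a,b,np.linalg.norm(a-b),np.degrees(np.arctan2(*(a-b)[[1,0]])))
u=(a-b)/np.linalg.norm(a-b);g=a-u*.13;print('grasp',g);g[2]=.003
plan(g,np.degrees(np.arctan2(u[1],u[0])))
P=cloud(d);c=P[70:130,60:165].reshape(-1,3);c=c[c[:,2]>.06]
print('fuse1 pix ends',onz(d,70,99,.063),onz(d,157,103,.063))
E
```

```text
[0.5627323  0.09095765 0.012     ] [0.35382985 0.11043253 0.012     ] 0.20980825928170424 -5.325990587652706
grasp [0.43329355 0.10302455 0.012     ]
shift units [ 0.17  0.07 11.43] turn z units 0.13
fuse1 pix ends [0.54101853 0.28535155 0.063     ] [0.53041853 0.21598527 0.063     ]
```

```bash
python3 -m handwheel '[[[0.17,0.07,1,0,0,0.1,1],[0,0,1,0,0,0,1],[0,0,1,0,0,0,1],[0,0,1,0,0,0,1],[0,0,1,0,0,0,1],[0,0,1,0,0,0,1],[0,0,1,0,0,0,1],[0,0,1,0,0,0,1],[0,0,1,0,0,0,1],[0,0,1,0,0,0,1],[0,0,0.9,0,0,0,1],[0,0,0.45,0,0,0,1],[0,0,0,0,0,0,-1],[0,0,0,0,0,0,-1],[0,0,0,0,0,0,-1],[0,0,0,0,0,0,-1],[0,0,0,0,0,0,-1],[0,0,0,0,0,0,-1]]]'
```

```text
clock: 7.02
tool_pos: [0.4342, 0.099, 0.0052]
orientation: [-3.138, 0.143, -0.002]
wrist_force: [-1.7, 1.1, 7.6]
opening: 0.0222
grip_force: 58.5
```

```bash
python3 -m handwheel '[[[0,0,-0.5,0,0,0,-1],[0,0,-1,0,0,0,-1],[0,0,-1,0,0,0,-1],[0,0,-1,0,0,0,-1],[0,0,-1,0,0,0,-1],[0,0,-1,0,0,0,-1],[0,0,-1,0,0,0,-1],[0.1,1,0,0,0,0,-1],[0.1,1,0,0,0,0,-1],[0.1,1,0,0,0,0,-1],[0.1,1,0,0,0,0,-1],[0.1,1,0,0,0,0,-1],[0.1,1,0,0,0,0,-1],[0.1,1,0,0,0,0,-1],[0,1,0,0,0,0,-1],[0,1,0,0,0,0,-1],[0,1,0,0,0,0,-1],[0,1,0,0,0,-0.5,-1],[0,1,0,0,0,-0.5,-1],[0,1,0,0,0,-0.35,-1]]]'
python3 -m handwheel '[[[-0.3,1,0,0,0,0,-1],[-0.6,1,0,0,0,0,-1],[-0.9,1,0,0,0,0,-1],[-0.5,0.6,0,0,0,0,-1],[0,0,0,0,0,0,-1],[0,0,0,0,0,0,-1]]]'
python3 - <<'E'
from h import *
import pickle
s=st();d=snap('wrist');pickle.dump(d,open('w2.pkl','wb'));cv2.imwrite('pics/w2.png',d['img'])
D=np.array([.616,-.221,0]);Rd=R.from_euler('z',6.5,degrees=True).as_matrix()
print(proj(d,D+Rd@[-.065,0,.0836]))
p=D+Rd@[-.24,0,.0767];plan(p,6.5)
E
```

```text
clock: 9.52
tool_pos: [0.4281, -0.162, 0.1349]
orientation: [3.137, 0.178, 0.001]
wrist_force: [-0.1, -0.4, -1.3]
opening: 0.0223
grip_force: 59.1
clock: 10.28
tool_pos: [0.3912, -0.2373, 0.1345]
orientation: [-3.136, -0.176, -0.001]
wrist_force: [0.1, 0.4, -1.8]
opening: 0.0225
grip_force: 59.1
t 10.28 tcp [ 0.3912 -0.2373  0.1345] yaw 6.43 z [ 0.  0. -1.] F [ 0.1  0.4 -1.8] open 0.0225 grip 59.1 q7 -1.02
[336.97212722 -70.1864509 ]
shift units [-0.74  0.47  2.89] turn z units -0.0
```

View pics/w2.png

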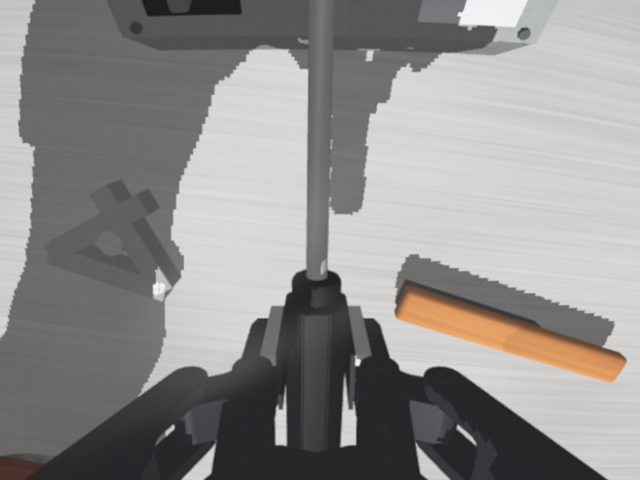

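```bash
python3 - <<'E'
from h import *
import pickle
d=pickle.load(open('w2.pkl','rb'));t=pickle.load(open('top.pkl','rb'))
s=ctrl.state();T=R.from_rotvec(s['orientation']).as_matrix()
for u,v in((320,15),(320,60),(319,120),(318,200),(317.5,260)):
    p=pt(d,u,v,1);print('shank',p.round(4),'tool',(T.T@(p-s['tool_pos'])).round(4))
a,b=pt(d,135,28),pt(d,524,33);print('wrist screws',a.round(4),b.round(4),(a+b)[:2]/2,np.linalg.norm(a-b),np.degrees(np.arctan2(*((b-a)[[0,1]]*[1,-1]))))
f=lambda u,v:((u/.67-600)/4+350,v/.67/4+110)
for A,B in(((490,248),(738,217)),((490,318),(733,290))):
    a,b=pt(t,*f(*A)),pt(t,*f(*B));print('top screws',a.round(4),b.round(4),(a+b)[:2]/2,np.linalg.norm(a-b),np.degrees(np.arctan2(*((b-a)[[0,1]]*[1,-1]))))
P=cloud(t);Q=P[100:240,340:500].reshape(-1,3)
for yaw in(6,6.5,7):
    Rd=R.from_euler('z',yaw,degrees=True).as_matrix();q=(Q-[.616,-.221,0])@Rd
    top=q[(q[:,2]>.114)&(q[:,2]<.126)&(q[:,0]>-.03)]
    L=[];Ri=[]
    for x in np.arange(-.02,.08,.01):
        m=top[abs(top[:,0]-x)<.005];L.append(m[:,1].max());Ri.append(m[:,1].min())
    bk=[top[abs(top[:,1]-y)<.005][:,0].max() for y in np.arange(-.09,.1,.02)]
    print(yaw,np.round(L,3),np.round(Ri,3),'rear',np.round(bk,3))
E
```

```text
shank [ 0.5023 -0.2259  0.1457] tool [ 0.1116  0.0012 -0.0112]
shank [ 0.4893 -0.2274  0.146 ] tool [ 0.0986  0.0012 -0.0115]
shank [ 0.4712 -0.2291  0.1465] tool [ 0.0804  0.001  -0.0121]
shank [ 0.4448 -0.2318  0.1458] tool [ 0.0538  0.0007 -0.0113]
shank [ 0.4228 -0.2342  0.146 ] tool [ 0.0317  0.0005 -0.0115]
wrist screws [ 0.506  -0.1317  0.0629] [ 0.5267 -0.3298  0.0624] [ 0.51635251 -0.23076817] 0.19913663729461775 5.962149846568247
top screws [ 0.5588 -0.1279  0.1127] [ 0.5793 -0.326   0.1137] [ 0.56905903 -0.22694945] 0.19911735212295653 5.902943292542625
top screws [ 0.5072 -0.1325  0.0626] [ 0.5264 -0.3348  0.0617] [ 0.51677308 -0.23367036] 0.20327027247361665 5.420424367651773
6 [0.111 0.111 0.11  0.111 0.111 0.111 0.111 0.11  0.11  0.111] [-0.108 -0.109 -0.109 -0.109 -0.109 -0.109 -0.109 -0.109 -0.11  -0.109] rear [0.095 0.095 0.096 0.086 0.086 0.087 0.088 0.093 0.095 0.094]
6.5 [0.111 0.111 0.11  0.111 0.111 0.111 0.11  0.109 0.11  0.11 ] [-0.108 -0.109 -0.109 -0.109 -0.109 -0.109 -0.11  -0.109 -0.11  -0.11 ] rear [0.094 0.094 0.092 0.086 0.086 0.087 0.088 0.095 0.095 0.095]
7 [0.111 0.111 0.11  0.11  0.11  0.111 0.11  0.11  0.109 0.109] [-0.108 -0.109 -0.109 -0.109 -0.11  -0.108 -0.11  -0.11  -0.111 -0.111] rear [0.093 0.094 0.092 0.086 0.086 0.087 0.088 0.096 0.096 0.095]
```

```bash
cat >> h.py <<'E'
D=np.array([.616,-.2208,0]);Rd=R.from_euler('z',6.0,degrees=True).as_matrix()
dw=lambda x,y,z:D+Rd@np.array([x,y,z])
E
python3 - <<'E'
from h import *
s=st();T=R.from_rotvec(s['orientation']).as_matrix()
off=T@np.array([.1287,.0014,-.0075])
for x in(-.105,-.03,-.0155): plan(dw(x,0,.0836)-off)
E
```

```text
t 10.32 tcp [ 0.3912 -0.2372  0.1345] yaw 6.46 z [ 0.  0. -1.] F [-0.  -0.4 -1. ] open 0.0224 grip 59.1 q7 -1.02
shift units [-0.43  0.34  2.92] turn z units None
shift units [3.32 0.37 2.92] turn z units None
shift units [4.05 0.37 2.92] turn z units None
```

```bash
python3 -m handwheel '[[[-0.43,0.34,0.9,0,0,0,-1],[0,0,1,0,0,0,-1],[0,0,1,0,0,0,-1],[0,0,0,0,0,0,-1],[0,0,0,0,0,0,-1]]]'
python3 - <<'E'
from h import *
s=st();T=R.from_rotvec(s['orientation']).as_matrix()
d=snap('wrist')
for u,v in((320,15),(319,120)):
    p=pt(d,u,v,1);print('shank',((p-D)@Rd).round(4))
off=T@np.array([.1287,.0014,-.0075]);print('tip',((s['tool_pos']+off-D)@Rd).round(4))
E
```

```text
clock: 10.95
tool_pos: [0.3835, -0.2457, 0.077]
orientation: [3.136, 0.176, 0.001]
wrist_force: [0.8, 0.3, -0.5]
opening: 0.0224
grip_force: 59.1
t 10.95 tcp [ 0.3835 -0.2457  0.077 ] yaw 6.42 z [ 0.001 -0.    -1.   ] F [ 0.8  0.3 -0.5] open 0.0224 grip 59.1 q7 -1.02
shank [-0.1222 -0.0007  0.0885]
shank [-0.1534 -0.0007  0.0886]
tip [-0.1051 -0.0009  0.0846]
```

```bash
python3 -m handwheel '[[[0.6,-0.03,0.03,0,0,0,-1],[0.6,0,0,0,0,0,-1],[0.6,0,0,0,0,0,-1],[0.6,0,0,0,0,0,-1],[0.6,0,0,0,0,0,-1],[0.6,0,0,0,0,0,-1],[0.15,0,0,0,0,0,-1],[0,0,0,0,0,0,-1]]]'
```

```text
clock: 12.0
tool_pos: [0.4572, -0.2369, 0.0756]
orientation: [-3.136, -0.175, 0.001]
wrist_force: [0.9, -0.6, -0.6]
opening: 0.0221
grip_force: 59.1
```

```bash
python3 -m handwheel '[[[0.3,0,0,0,0,0,-1],[0.2,0,0,0,0,0,-1],[0.2,0,0,0,0,0,-1],[0,0,0,0,0,0,-1]]]'
```

```text
clock: 12.5
tool_pos: [0.4709, -0.2356, 0.0755]
orientation: [-3.137, -0.174, 0.001]
wrist_force: [-4.6, -0.6, -0.8]
opening: 0.0222
grip_force: 59.2
```

```bash
python3 -m handwheel '[[[0.08,0,0,0,0,0,-1],[0,0,0,0,0,0,-1],[0,0,0,0,0,0,-1]]]'
python3 -m handwheel '[[[-0.6,0,0,0,0,0,-1],[-1,0,0,0,0,0,-1],[-1,0,0,0,0,0,-1],[-1,0,0,0,0,0,-1],[-1,0,0,0,0,0,-1],[-0.4,0,0,0,0,0,-1],[0,0,0,0,0,0,-1],[0,0,0,0,0,0,-1]]]'
python3 - <<'E'
from h import *
import pickle
st();d=snap('top');P=cloud(d);Q=P[60:240,340:520].reshape(-1,3);q=(Q-D)@Rd;print('high',(q[:,2]>.2).sum(),q[(q[:,2]>.2)&(q[:,1]<.11)].round(2)[::150])
pickle.dump(d,open('top2.pkl','wb'));cv2.imwrite('pics/t2.png',d['img'])
# wrist tilt & next target
E
```

```text
clock: 12.88
tool_pos: [0.4721, -0.2354, 0.0755]
orientation: [-3.137, -0.174, 0.002]
wrist_force: [-4.7, -1.8, -0.5]
opening: 0.0224
grip_force: 59.2
clock: 13.88
tool_pos: [0.3741, -0.2463, 0.0759]
orientation: [3.137, 0.175, 0.001]
wrist_force: [0.0, -0.4, -2.1]
opening: 0.0222
grip_force: 59.2
t 13.88 tcp [ 0.3741 -0.2463  0.0759] yaw 6.4 z [ 0.001 -0.    -1.   ] F [ 0.  -0.4 -2.1] open 0.0222 grip 59.2 q7 -1.01
high 1706 [[ 0.14 -0.1   0.24]
 [ 0.13 -0.11  0.23]
 [ 0.13 -0.04  0.23]
 [ 0.13 -0.01  0.23]
 [ 0.14  0.08  0.24]
 [ 0.12 -0.    0.24]
 [ 0.12 -0.1   0.21]
 [ 0.13  0.03  0.22]
 [ 0.12 -0.07  0.2 ]
 [ 0.12 -0.03  0.21]
 [ 0.13  0.08  0.22]
 [ 0.12  0.11  0.21]]
```

View pics/t2.png

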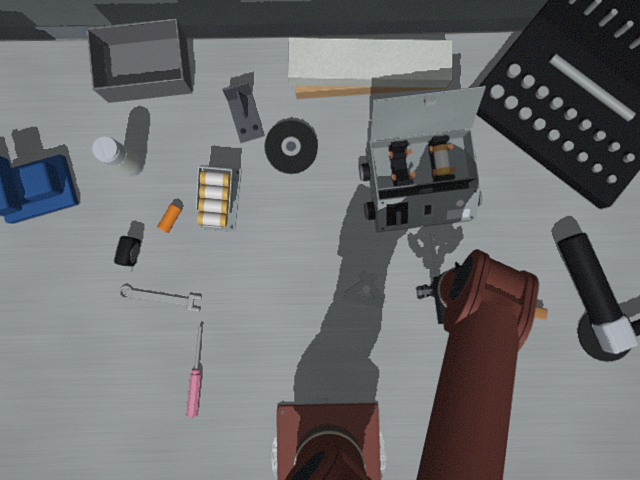

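The cover is open. The empty clips show at (401,160), with the fitted fuse beside them at (441,157). I'll lay the screwdriver back in its original spot.

```bash
python3 -m handwheel '[[[0,0,-1,0,0,0,-1],[0,-1,-1,0,0,0,-1],[0.5,-1,-1,0,0,0,-1],[1,-1,0,0,0,0,-1],[1,-1,0,0,0,0,-1],[1,-1,0,0,0,0,-1],[1,-1,0,0,0,0,-1],[0.4,-1,0,0,0,0,-1],[0,-1,0,0,0,0,-1],[0,-1,0,0,0,0,-1],[0,-1,0,0,0,0,-1],[0,-1,0,0,0,0,-1],[0,-1,0,0,0,0,-1],[0,-1,0,0,0,0,-1],[0,-1,0,0,0,0,-1],[0,-1,0,0,0,0,-1],[0,-0.8,0,0,0,0.45,-1],[0,0,0,0,0,0.45,-1],[0,0,0,0,0,0.45,-1],[0,0,0,0,0,0,-1]]]'
python3 -c "
from h import *
st();plan((.434,.099,.0052),-5.2)"
```

```text
clock: 16.42
tool_pos: [0.4353, 0.0788, 0.1357]
orientation: [3.138, -0.142, -0.0]
wrist_force: [0.1, -0.2, -1.4]
opening: 0.0225
grip_force: 59.1
t 16.43 tcp [0.4353 0.0788 0.1357] yaw -5.19 z [-0. -0. -1.] F [ 0.1 -0.2 -1.4] open 0.0225 grip 59.1 q7 -1.95
shift units [-0.16 -1.    6.52] turn z units 0.0
```

```bash
python3 -m handwheel '[[[-0.16,-1,0.5,0,0,0,-1],[0,0,1,0,0,0,-1],[0,0,1,0,0,0,-1],[0,0,1,0,0,0,-1],[0,0,1,0,0,0,-1],[0,0,1,0,0,0,-1],[0,0,0.6,0,0,0,-1],[0,0,0.25,0,0,0,-1],[0,0,0.15,0,0,0,-1],[0,0,0,0,0,0,-1]]]'
python3 -c "
from h import *
st()"
```

```text
clock: 17.68
tool_pos: [0.4346, 0.0989, 0.006]
orientation: [-3.138, 0.143, -0.001]
wrist_force: [0.5, 0.4, -1.4]
opening: 0.0223
grip_force: 59.1
t 17.68 tcp [0.4346 0.0989 0.006 ] yaw -5.22 z [ 0.  0. -1.] F [ 0.5  0.4 -1.4] open 0.0223 grip 59.1 q7 -2.17
```

```bash
python3 -m handwheel '[[[0,0,0.05,0,0,0,-1],[0,0,0,0,0,0,-0.2],[0,0,0,0,0,0,0.2],[0,0,0,0,0,0,1],[0,0,0,0,0,0,1],[0,0,-0.7,0,0,0,1],[0,0,-1,0,0,0,1],[0,0,-1,0,0,0,1],[0,0,-1,0,0,0,1],[0,0,-1,0,0,0,1],[0.4,-1,-1,0,0,0,1],[0.4,-1,-1,0,0,0,1],[0.4,-1,-1,0,0,0,1],[0.4,-1,-1,0,0,0,1],[0.4,-1,0,0,0,0,1],[0.4,-1,0,0,0,0,1],[0.1,-1,0,0,0,0.2,1],[0,0,0,0,0,0,1],[0,0,0,0,0,0,1]]]'
python3 - <<'E'
from h import *
import pickle
st();d=snap('wrist');pickle.dump(d,open('w3.pkl','wb'));cv2.imwrite('pics/w3.png',d['img'])
E
```

```text
clock: 20.05
tool_pos: [0.4967, 0.233, 0.1791]
orientation: [3.136, -0.19, 0.0]
wrist_force: [-0.5, 0.0, 0.1]
opening: 0.0855
grip_force: 0.0
t 20.05 tcp [0.4967 0.233  0.1791] yaw -6.92 z [ 0. -0. -1.] F [-0.5  0.   0.1] open 0.0855 grip 0.0 q7 -2.36
```

View pics/w3.png

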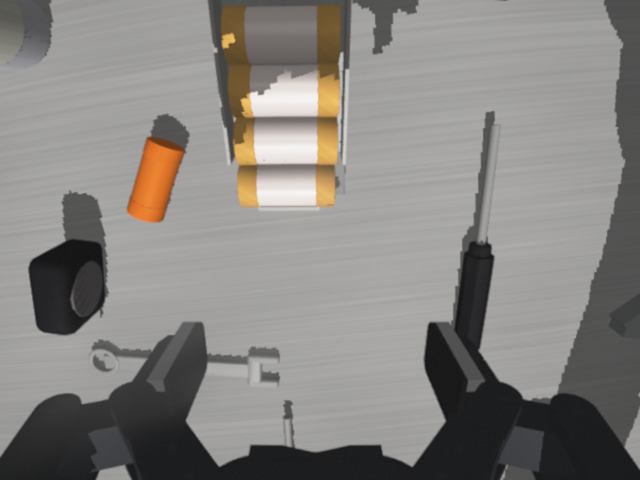

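The screwdriver is lying flat. The end fuse shows with its ends at (238,185) and (335,186), and the next fuse lies above it.

```bash
python3 - <<'E'
from h import *
import pickle
d=pickle.load(open('w3.pkl','rb'));P=cloud(d);s=ctrl.state();T=R.from_rotvec(s['orientation']).as_matrix()
C=P[168:204,242:332].reshape(-1,3);C=C[C[:,2]>.06]
# fit cylinder axis horizontal: params y-yaw, offset, z ; radius .015
from scipy.optimize import least_squares
def f(p):
    n=np.array([np.cos(p[0]),np.sin(p[0])]);h=C[:,:2]@n-p[1];return np.hypot(h,C[:,2]-p[2])-.015
r=least_squares(f,[np.radians(-7),.5,.063],loss='soft_l1',f_scale=.002);print(np.degrees(r.x[0]),r.x[1:],abs(r.fun).mean())
n=np.array([np.cos(r.x[0]),np.sin(r.x[0])]);a=np.array([-n[1],n[0]])
A=P[166:206,225:350].reshape(-1,3);h=A[:,:2]@n-r.x[1];m=(abs(h)<.006)&(abs(A[:,2]-r.x[2]-.013)<.005);t=A[m][:,:2]@a
print('ends',t.min(),t.max(),np.ptp(t));c=n*r.x[1]+a*(t.min()+t.max())/2;print('centre',c,r.x[2])
print(onz(d,238,185,.07),onz(d,335,186,.07))
plan((*c,r.x[2]-.015),np.degrees(r.x[0]))
E
```

```text
-6.505301148500391 [0.50472048 0.06336066] 0.0005136407109406968
ends 0.2749126945526368 0.33713667005731346 0.062223975504676676
centre [0.53614189 0.24687193] 0.06336066195291389
[0.54033368 0.27850181 0.07      ] [0.53190297 0.21572839 0.07      ]
shift units [ 1.86 -0.94  6.53] turn z units -0.05
```

```bash
python3 -m handwheel '[[[0.9,-0.5,0,0,0,-0.05,1],[0.93,-0.44,0,0,0,0,1],[0,0,1,0,0,0,1],[0,0,1,0,0,0,1],[0,0,1,0,0,0,1],[0,0,1,0,0,0,1],[0,0,1,0,0,0,1],[0,0,1,0,0,0,1],[0,0,0.5,0,0,0,1],[0,0,0,0,0,0,1],[0,0,0,0,0,0,-1],[0,0,0,0,0,0,-1],[0,0,0,0,0,0,-1],[0,0,0,0,0,0,-1]]]'
```

```text
clock: 21.85
tool_pos: [0.5361, 0.2484, 0.0499]
orientation: [-3.136, 0.179, -0.003]
wrist_force: [-1.3, -0.3, 6.1]
opening: 0.0607
grip_force: 65.2
```

```bash
python3 -m handwheel '[[[-0.13,0,-0.5,0,0,0,-1],[-0.13,0,-0.5,0,0,0,-1],[-0.13,0,-0.5,0,0,0,-1],[-0.13,0,-0.5,0,0,0,-1],[0,0,-1,0,0,0,-1],[0,0,-1,0,0,0,-1],[0,1,-1,0,0,0,-1],[0,1,0,0,0,0,-1],[0,1,0,0,0,0,-1],[0,1,0,0,0,0,-1],[0,1,0,0,0,0,-1],[0,1,0,0,0,0,-1],[0,1,0,0,0,0,-1],[0,1,0,0,0,0,-1],[0,1,0,0,0,0,-1],[0,1,0,0,0,0,-1],[0,1,0,0,0,0,-1],[0,1,0,0,0,0,-1]]]'
python3 - <<'E'
from h import *
s=st();plan((.52,0,s['tool_pos'][2]),96)
d=snap('top');a=cv2.resize(d['img'][130:240,170:330],None,fx=5,fy=5);cv2.imwrite('pics/t3.png',a)
P=cloud(d)
for v in range(170,232,4): print(v,P[v,214].round(3),end=' ')
E
```

```text
clock: 24.1
tool_pos: [0.4982, 0.0103, 0.15]
orientation: [3.137, -0.178, 0.002]
wrist_force: [0.1, -0.4, -1.2]
opening: 0.0609
grip_force: 66.3
t 24.1 tcp [0.4982 0.0103 0.15  ] yaw -6.5 z [ 0.001 -0.    -1.   ] F [ 0.1 -0.4 -1.2] open 0.0609 grip 66.3 q7 -1.87
shift units [1.14 0.39 0.  ] turn z units -11.93
170 [0.643 0.239 0.08 ] 174 [0.635 0.24  0.076] 178 [0.627 0.24  0.073] 182 [0.62  0.242 0.062] 186 [0.607 0.239 0.082] 190 [0.596 0.236 0.094] 194 [0.588 0.237 0.09 ] 198 [0.58  0.238 0.086] 202 [0.571 0.238 0.087] 206 [0.562 0.238 0.087] 210 [0.555 0.24  0.076] 214 [0.546 0.24  0.077] 218 [0.537 0.24  0.078] 222 [0.528 0.24  0.077] 226 [0.521 0.243 0.063] 230 [0.518 0.255 0.001]
```

View pics/t3.png

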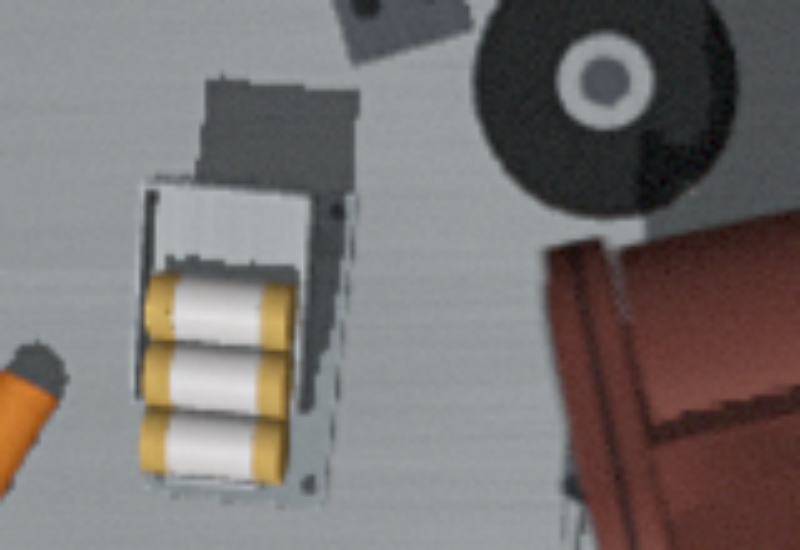

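The three remaining fuses have rolled down to the stop (end fuse at crop (213,447)). Next I turn the held fuse and set it on the bench for a regrasp.

```bash
python3 -m handwheel '[[[1,0.4,0,0,0,-1,-1],[0,0,0,0,0,-1,-1],[0,0,0,0,0,-1,-1],[0,0,0,0,0,-1,-1],[0,0,0,0,0,-1,-1],[0,0,0,0,0,-1,-1],[0,0,1,0,0,-1,-1],[0,0,1,0,0,-1,-1],[0,0,1,0,0,-1,-1],[0,0,1,0,0,-1,-1],[0,0,1,0,0,-1,-1],[0,0,1,0,0,-0.93,-1],[0,0,0,0,0,0,-1],[0,0,0,0,0,0,-1]]]'
python3 -c "
from h import *
st()"
```

```text
clock: 25.9
tool_pos: [0.5176, 0.0008, 0.0299]
orientation: [2.105, 2.331, 0.001]
wrist_force: [-0.3, -0.3, -0.5]
opening: 0.0609
grip_force: 66.3
t 25.9 tcp [0.5176 0.0008 0.0299] yaw 95.84 z [ 0.001  0.    -1.   ] F [-0.3 -0.3 -0.5] open 0.0609 grip 66.3 q7 -0.29
```

```bash
python3 -m handwheel '[[[0,0,0.6,0,0,0,-1],[0,0,0.4,0,0,0,-1],[0,0,0.2,0,0,0,-1],[0,0,0.1,0,0,0,-1],[0,0,0.05,0,0,0,-1],[0,0,0,0,0,0,-1],[0,0,0,0,0,0,-1]]]'
```

```text
clock: 26.78
tool_pos: [0.517, 0.0005, 0.0019]
orientation: [2.102, 2.335, 0.0]
wrist_force: [0.3, 0.2, -0.6]
opening: 0.061
grip_force: 66.3
```

```bash
python3 -m handwheel '[[[0,0,0.05,0,0,0,-1],[0,0,0.05,0,0,0,-1],[0,0,0,0,0,0,-1]]]'
```

```text
clock: 27.15
tool_pos: [0.5171, 0.0005, 0.0014]
orientation: [2.101, 2.334, -0.002]
wrist_force: [-10.2, -1.6, 24.5]
opening: 0.0608
grip_force: 69.6
```

```bash
python3 -m handwheel '[[[0,0,-0.05,0,0,0,-1],[0,0,0,0,0,0,0.4],[0,0,0,0,0,0,0.8],[0,0,0,0,0,0,1],[0,0,-0.5,0,0,0,1],[0,0,-1,0,0,0,1],[0,0,-1,0,0,0,1],[0,0,-1,0,0,0.44,1],[0,0,-1,0,0,1,1],[0,0,-1,0,0,1,1],[0,0,-1,0,0,1,1],[0,0,-1,0,0,1,1],[0,0,0,0,0,1,1],[0,0,0,0,0,1,1],[0,0,0,0,0,1,1],[0,0,0,0,0,1,1],[0,0,0,0,0,1,1],[0,0,0,0,0,1,1],[-1,0,0,0,0,1,1],[-1,0,0,0,0,0,1]]]'
python3 -m handwheel '[[[-1,0,0,0,0,0,1],[0,0,0,0,0,0,1],[0,0,0,0,0,0,1]]]'
python3 - <<'E'
from h import *
import pickle
st();d=snap('wrist');pickle.dump(d,open('w4.pkl','wb'));cv2.imwrite('pics/w4.png',d['img'])
P=cloud(d).reshape(-1,3);m=(P[:,2]>.012)&(abs(P[:,0]-.517)<.05)&(abs(P[:,1])<.04);C=P[m];print(len(C),C[:,2].max())
r=cv2.minAreaRect(C[:,:2].astype(np.float32)*1000);print(r)
from scipy.optimize import least_squares
def f(p):
    n=np.array([-np.sin(p[0]),np.cos(p[0])]);return np.hypot(C[:,:2]@n-p[1],C[:,2]-p[2])-.015
q=least_squares(f,[np.radians(6),0,.015],loss='soft_l1',f_scale=.002).x;a=np.array([np.cos(q[0]),np.sin(q[0])]);n=np.array([-a[1],a[0]])
t=C[:,:2]@a;c=a*(t.min()+t.max())/2+n*q[1];print(np.degrees(q[0]),q,np.ptp(t),c);plan((*c,.003),np.degrees(q[0]))
E
```

```text
clock: 29.65
tool_pos: [0.4766, -0.0006, 0.1518]
orientation: [-3.14, 0.071, -0.001]
wrist_force: [-0.2, -0.3, 0.5]
opening: 0.0853
grip_force: 0.0
clock: 30.02
tool_pos: [0.4578, -0.0001, 0.1516]
orientation: [3.141, -0.065, 0.002]
wrist_force: [0.7, 0.7, -0.0]
opening: 0.0852
grip_force: 0.0
t 30.02 tcp [ 4.578e-01 -1.000e-04  1.516e-01] yaw -2.37 z [ 0.002 -0.    -1.   ] F [ 0.7  0.7 -0. ] open 0.0852 grip 0.0 q7 -1.73
15021 0.24211246639328093
((507.18890380859375, -0.002410888671875), (80.37751770019531, 79.98812866210938), 0.0012772729387506843)
75.07172640980622 [ 1.3102488  -0.45837157  0.21840968] 0.07927785531671687 [ 0.47415922 -0.00083717]
shift units [0.81 0.01 7.42] turn z units -9.01
```

View pics/w4.png

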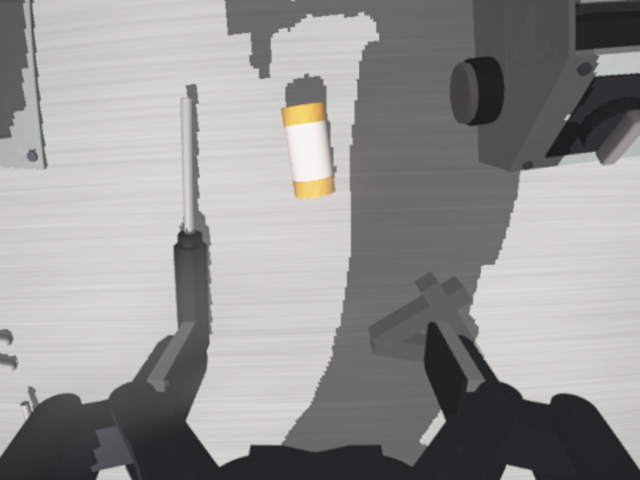

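The fuse lies still on the bench, centred at (308,150). The fit caught the gripper, so I'm limiting it by height.

```bash
python3 - <<'E'
from h import *
import pickle
from scipy.optimize import least_squares
d=pickle.load(open('w4.pkl','rb'))
P=cloud(d)[95:205,275:345].reshape(-1,3);C=P[(P[:,2]>.014)&(P[:,2]<.045)];print(len(C),C[:,2].max())
def f(p):
    n=np.array([-np.sin(p[0]),np.cos(p[0])]);return np.hypot(C[:,:2]@n-p[1],C[:,2]-p[2])-.015
q=least_squares(f,[np.radians(6),0,.015],loss='soft_l1',f_scale=.002).x;a=np.array([np.cos(q[0]),np.sin(q[0])]);n=np.array([-a[1],a[0]])
t=C[:,:2]@a;c=a*(t.min()+t.max())/2+n*q[1];print(np.degrees(q[0]),q,np.ptp(t),c);plan((*c,.003),np.degrees(q[0]))
E
```

```text
3835 0.03236190087897817
5.857985650237832 [ 0.10224114 -0.0504343   0.0151039 ] 0.061662335705240656 [0.51556105 0.00219694]
shift units [ 2.87 -0.23  7.42] turn z units -0.96
```

```bash
python3 -m handwheel '[[[1,-0.23,0,0,0,0,1],[1,0,0,0,0,0,1],[0.87,0,1,0,0,-0.96,1],[0,0,1,0,0,0,1],[0,0,1,0,0,0,1],[0,0,1,0,0,0,1],[0,0,1,0,0,0,1],[0,0,1,0,0,0,1],[0,0,1,0,0,0,1],[0,0,0.4,0,0,0,1],[0,0,0,0,0,0,0],[0,0,0,0,0,0,-1],[0,0,0,0,0,0,-1],[0,0,0,0,0,0,-1],[0,0,0,0,0,0,-1]]]'
python3 -c "
from h import *
st()"
```

```text
clock: 31.95
tool_pos: [0.5152, 0.0023, 0.0037]
orientation: [3.137, 0.163, 0.002]
wrist_force: [-2.1, 0.5, 5.4]
opening: 0.028
grip_force: 58.8
t 31.95 tcp [0.5152 0.0023 0.0037] yaw 5.94 z [ 0.001 -0.    -1.   ] F [-2.1  0.5  5.4] open 0.028 grip 58.8 q7 -1.81
```

```bash
python3 -m handwheel '[[[0,0,-0.5,0,0,0,-1],[0,0,-1,0,0,0,-1],[0,0,-1,0,0,0,-1],[0,0,-1,0,0,0,-1],[0,0,-1,0,0,0,-1],[0,0,-1,0,0,0,-1],[0,0,-1,0,0,0,-1],[0,0,-1,0,0,0,-1],[0,0,-1,0,0,0,-1],[0,0,-0.5,0,0,0,-1],[1,0.5,0,0,0,0,-1],[1,1,0,0,0,0,-1],[1,1,0,0,0,0,-1],[0,0,0,0,0,0,-1],[0,0,0,0,0,0,-1]]]'
python3 - <<'E'
from h import *
import pickle
from scipy.optimize import least_squares
st()
d=snap('wrist');cv2.imwrite('pics/w5.png',d['img'])
print('proj empty',proj(d,dw(.041,.045,.085)),'fitted',proj(d,dw(.041,-.045,.085)))
for nm,dd in(('top2',pickle.load(open('top2.pkl','rb'))),('w',d)):
    Q=(cloud(dd).reshape(-1,3)-D)@Rd
    C=Q[(abs(Q[:,0]-.041)<.017)&(abs(Q[:,1]+.045)<.02)&(Q[:,2]>.087)&(Q[:,2]<.108)]
    if len(C)<20: print(nm,len(C));continue
    f=lambda p:np.hypot(C[:,1]-p[1]-np.tan(p[0])*(C[:,0]-.041),C[:,2]-p[2])-.015
    q=least_squares(f,[0,-.045,.085],loss='soft_l1',f_scale=.002).x;print(nm,len(C),'fitted fuse yaw,y,z',np.degrees(q[0]),q[1:])
    S=Q[(abs(Q[:,2]-.108)<.004)&(abs(Q[:,1]-.045)<.03)&(abs(Q[:,0]-.041)<.06)]
    for k in(-1,1):
        m=S[(S[:,0]-.041)*k>.02]
        if len(m): print('shroud',k,len(m),np.percentile(m[:,:2],[3,97],axis=0).round(4).tolist(),m[:,2].mean())
plan(dw(.041,.045,.18),6)
# fuse in hand
s=ctrl.state();T=R.from_rotvec(s['orientation']).as_matrix();q=(cloud(d).reshape(-1,3)-s['tool_pos'])@T
C=q[(abs(q[:,0])<.045)&(abs(q[:,1])<.02)&(abs(q[:,2]+.012)<.02)];print('hand fuse',len(C),C.min(0) if len(C) else '',C.max(0) if len(C) else '')
E
```

```text
clock: 33.83
tool_pos: [0.5788, -0.0405, 0.1827]
orientation: [-3.137, -0.164, 0.001]
wrist_force: [0.1, 0.4, -0.6]
opening: 0.0282
grip_force: 59.3
t 33.83 tcp [ 0.5788 -0.0405  0.1827] yaw 5.98 z [-0.001  0.001 -1.   ] F [ 0.1  0.4 -0.6] open 0.0282 grip 59.3 q7 -1.62
proj empty [537.27800492 155.56247667] fitted [663.79758654 159.83562794]
top2 207 fitted fuse yaw,y,z -1.589957082792338 [-0.04619446  0.08492522]
shroud -1 123 [[-0.0187, 0.0201], [-0.0036, 0.0704]] 0.10835823506914795
shroud 1 102 [[0.0708, 0.0203], [0.0857, 0.0639]] 0.10797836579756417
w 0
shift units [2.96 6.92 0.14] turn z units 0.0
hand fuse 14344 [-0.03089257 -0.01999314 -0.03198469] [0.03252331 0.01997391 0.00296339]
```

View pics/w5.png

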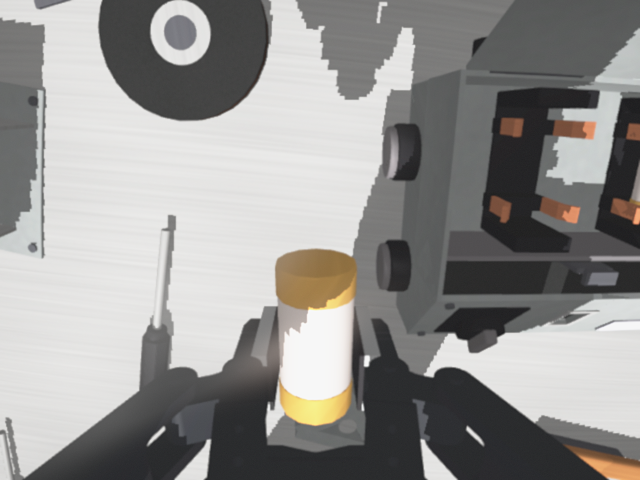

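Wrist view: fuse held square and centred. The empty clips' copper lips are at (500,208), (560,210), (512,127) and (574,130). I'm checking them against the distributor frame along x.

```bash
python3 - <<'E'
from h import *
import pickle
s=ctrl.state();d=snap('wrist')
for x in(.0155,.0665):
  for y in(.067,.023): print('expected',proj(d,dw(x,y,.1)).round(0))
hsv=cv2.cvtColor(d['img'],cv2.COLOR_BGR2HSV)
m=((hsv[...,0]<16)&(hsv[...,1]>90)&(hsv[...,2]>80)).astype(np.uint8);m[:,:480]=0;m[250:]=0;m[:,610:]=0
n,l,stt,c=cv2.connectedComponentsWithStats(m)
Q=(cloud(d)-D)@Rd
for i in range(1,n):
    if stt[i,4]>30:
        q=Q[l==i];q=q[np.isfinite(q[:,0])];print(c[i].round(1),stt[i,4],'top pts',np.percentile(q,[5,50,95],axis=0).round(4).tolist() if len(q) else None)
d2=pickle.load(open('top2.pkl','rb'));hsv=cv2.cvtColor(d2['img'],cv2.COLOR_BGR2HSV)
m=((hsv[...,0]<18)&(hsv[...,1]>80)&(hsv[...,2]>50)).astype(np.uint8);m[:,:380]=0;m[190:]=0;m[:130]=0;m[:,420:]=0
Q2=(cloud(d2)-D)@Rd;n,l,stt,c=cv2.connectedComponentsWithStats(m)
for i in range(1,n):
    if stt[i,4]>3:
        q=Q2[l==i];print('top',c[i].round(1),stt[i,4],np.nanmedian(q,axis=0).round(4), 'at z=.1',((onz(d2,*c[i],.1)-D)@Rd).round(4))
S=Q[95:250,480:610];k=(abs(S[...,2]-.108)<.003);q=S[k];
for sg in(-1,1):
    w=q[(q[:,0]-.041)*sg>.015];print('shroud w',sg,len(w),np.percentile(w,[3,97],axis=0).round(4).tolist())
E
```

```text
expected [509. 200.]
expected [577. 201.]
expected [521. 112.]
expected [593. 115.]
[511.7 126.4] 393 top pts [[0.0535, 0.0563, 0.0691], [0.0583, 0.0647, 0.0843], [0.0629, 0.0697, 0.1009]]
[574.4 128.9] 629 top pts [[0.054, 0.0223, 0.0731], [0.0581, 0.0278, 0.0925], [0.0622, 0.0292, 0.1005]]
[500.3 208. ] 389 top pts [[0.0026, 0.0621, 0.0705], [0.0081, 0.0649, 0.0856], [0.0124, 0.0698, 0.101]]
[559.7 210.1] 612 top pts [[0.0027, 0.0218, 0.0728], [0.0075, 0.0279, 0.0926], [0.0119, 0.0294, 0.1004]]
top [407.7 152. ] 31 [0.0594 0.027  0.0924] at z=.1 [0.0574 0.028  0.1   ]
top [390.6 154.1] 28 [0.0588 0.0636 0.0924] at z=.1 [0.0576 0.0656 0.1   ]
top [411.7 174.7] 32 [0.0081 0.0253 0.0948] at z=.1 [0.0069 0.0263 0.1   ]
top [393.8 176.8] 28 [0.0085 0.0643 0.092 ] at z=.1 [0.0073 0.0654 0.1   ]
shroud w -1 800 [[-0.0125, 0.0292, 0.1056], [-0.0049, 0.0633, 0.1098]]
shroud w 1 826 [[0.0701, 0.0284, 0.1063], [0.0767, 0.0629, 0.11]]
```

The clips are actually centred at (33, 46) mm in my frame, so my origin was 8 mm too far back in x. I'll use the measured centre.

```bash
python3 - <<'E'
from h import *
st();plan(dw(.0325,.046,.18),6);plan(dw(.0325,.046,.115),6)
E
```

```text
t 33.92 tcp [ 0.5788 -0.0404  0.1829] yaw 6.01 z [-0.  0. -1.] F [ 0.2  0.7 -0.6] open 0.0279 grip 59.3 q7 -1.62
shift units [2.53 6.87 0.15] turn z units 0.0
shift units [2.53 6.87 3.4 ] turn z units 0.0
```

```bash
python3 -m handwheel '[[[0.5,1,0,0,0,0,-1],[0.5,1,0,0,0,0,-1],[0.5,1,0,0,0,0,-1],[0.5,1,0,0,0,0,-1],[0.5,1,0,0,0,0,-1],[0.03,1,0,0,0,0,-1],[0,0.87,0,0,0,0,-1],[0,0,1,0,0,0,-1],[0,0,1,0,0,0,-1],[0,0,1,0,0,0,-1],[0,0,0.2,0,0,0,-1],[0,0,0,0,0,0,-1],[0,0,0,0,0,0,-1],[0,0,0,0,0,0,-1]]]'
python3 - <<'E'
from h import *
s=st();plan(dw(.0325,.046,.0737),6)
d=snap('wrist');cv2.imwrite('pics/w6.png',d['img'])
E
```

```text
clock: 35.67
tool_pos: [0.6444, -0.1727, 0.1195]
orientation: [3.137, 0.163, 0.002]
wrist_force: [0.2, -0.5, -0.5]
opening: 0.0284
grip_force: 59.3
t 35.67 tcp [ 0.6444 -0.1727  0.1195] yaw 5.95 z [ 0.001 -0.    -1.   ] F [ 0.2 -0.5 -0.5] open 0.0284 grip 59.3 q7 -1.48
shift units [-0.04 -0.06  2.29] turn z units -0.01
```

View pics/w6.png

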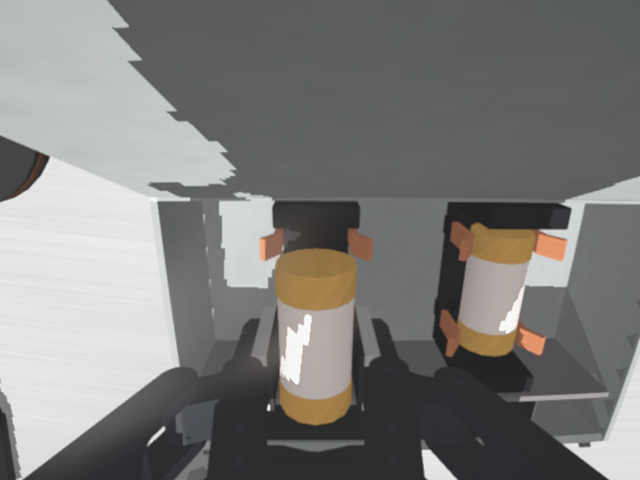

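The fuse is centred at 316, between the rear lips at (272,246) and (360,245). Lowering slowly.

```bash
python3 -m handwheel '[[[-0.04,-0.04,0.4,0,0,0,-1],[0,0,0.4,0,0,0,-1],[0,0,0.4,0,0,0,-1],[0,0,0.4,0,0,0,-1],[0,0,0.3,0,0,0,-1],[0,0,0.2,0,0,0,-1],[0,0,0,0,0,0,-1],[0,0,0,0,0,0,-1]]]'
```

```text
clock: 36.72
tool_pos: [0.6433, -0.172, 0.077]
orientation: [3.137, 0.163, 0.001]
wrist_force: [0.2, 0.1, -1.2]
opening: 0.0278
grip_force: 59.3
```

```bash
python3 -m handwheel '[[[0,0,0.08,0,0,0,-1],[0,0,0.05,0,0,0,-1],[0,0,0,0,0,0,-1]]]'; python3 -m handwheel '[[[0,0,0.04,0,0,0,-1],[0,0,0,0,0,0,-1]]]'
```

```text
clock: 37.1
tool_pos: [0.643, -0.1719, 0.074]
orientation: [-3.137, -0.163, 0.0]
wrist_force: [0.0, 0.2, -1.1]
opening: 0.0281
grip_force: 59.3
clock: 37.35
tool_pos: [0.6431, -0.172, 0.0737]
orientation: [3.137, 0.163, 0.0]
wrist_force: [-1.7, 0.8, 3.9]
opening: 0.028
grip_force: 59.6
```

```bash
python3 -m handwheel '[[[0,0,0,0,0,0,-0.3],[0,0,0,0,0,0,-0.2],[0,0,0,0,0,0,-0.1],[0,0,0,0,0,0,0],[0,0,0,0,0,0,0.05],[0,0,0,0,0,0,0.05],[0,0,-0.3,0,0,0,0.05],[0,0,-0.7,0,0,0,0.05],[0,0,-1,0,0,0,0.05],[0,0,-1,0,0,0,0.05],[0,0,-1,0,0,0,0.05],[0,0,-1,0,0,0,0.05],[0,0,-1,0,0,0,0.05],[-1,-1,0,0,0,0,0.05],[-1,-1,0,0,0,0,0.05],[-1,-1,0,0,0,0,0.05],[-1,-1,0,0,0,0,0.05],[-1,-1,0,0,0,0,0.05],[-1,-1,0,0,0,0,0.05],[0,0,0,0,0,0,0.05]]]'
python3 -m handwheel '[[[-0.5,-1,0,0,0,0,0.05],[-0.5,-1,0,0,0,0,0.05],[-0.5,-1,0,0,0,0,0.05],[0,-1,0,0,0,0,0.05],[0,-1,0,0,0,0,0.05],[0,0,0,0,0,0,0.05]]]'
python3 - <<'E'
from h import *
from scipy.optimize import least_squares
st();d=snap('top');Q=(cloud(d).reshape(-1,3)-D)@Rd
for y0 in(.046,-.045):
    C=Q[(abs(Q[:,0]-.033)<.017)&(abs(Q[:,1]-y0)<.018)&(Q[:,2]>.085)&(Q[:,2]<.125)];print(len(C),C[:,2].max())
    f=lambda p:np.hypot(C[:,1]-p[1]-np.tan(p[0])*(C[:,0]-.033),C[:,2]-p[2])-.015
    q=least_squares(f,[0,y0,.085],loss='soft_l1',f_scale=.002).x;print(np.degrees(q[0]),q[1:])
    A=Q[(abs(Q[:,1]-q[1])<.006)&(abs(Q[:,2]-.099)<.003)&(abs(Q[:,0]-.033)<.035)];print('x',A[:,0].min(),A[:,0].max())
print('cover',(Q[:,2]>.2).sum())
a=cv2.resize(d['img'][80:320,150:500],None,fx=2.2,fy=2.2);cv2.imwrite('pics/t4.png',a)
E
```

```text
clock: 39.85
tool_pos: [0.5105, -0.0637, 0.1943]
orientation: [3.136, 0.166, 0.001]
wrist_force: [0.3, -1.2, 0.6]
opening: 0.0451
grip_force: 0.0
clock: 40.6
tool_pos: [0.4705, 0.0334, 0.1935]
orientation: [3.137, 0.168, 0.0]
wrist_force: [0.5, -0.6, -0.4]
opening: 0.0452
grip_force: 0.0
t 40.6 tcp [0.4705 0.0334 0.1935] yaw 6.14 z [ 0. -0. -1.] F [ 0.5 -0.6 -0.4] open 0.0452 grip 0.0 q7 -1.64
200 0.1062725060803673
1.137633332650287 [0.04638868 0.0848552 ]
x 0.0030534220410316014 0.06412851266604334
202 0.10382466158458124
-0.38763211755433946 [-0.04592529  0.08469258]
x 0.0030605544680194587 0.06388526748329919
cover 25875
```

View pics/t4.png

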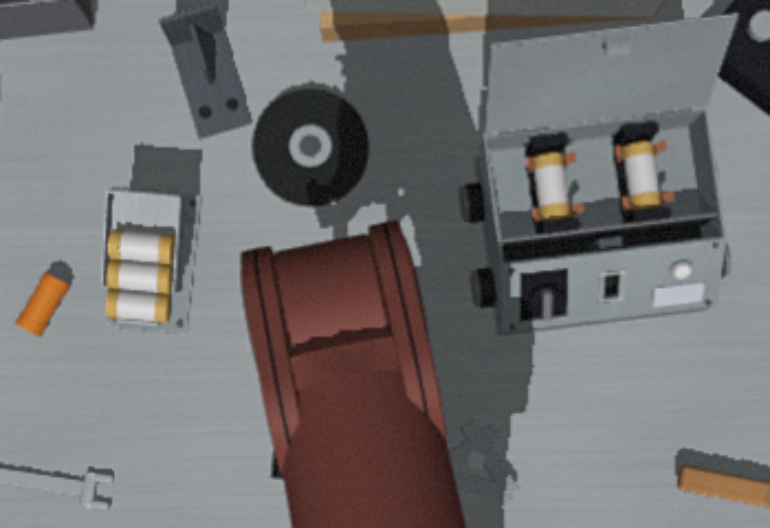

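The fuse is seated at the same height as the fitted one (84.9 vs 84.7 mm) and lines up with it along x. The cover is open, three fuses remain in the rack, and the arm is clear of everything.

```bash
python3 -c "
from rig import ctrl
print(ctrl.sign_off())"
```

```text
the job is handed in; nothing more can be done
None
```

The job is handed in at about 41 s of the 72 s: the catch is tripped and the cover is open, the screwdriver is back in its original place on the bench, the end fuse is fully down in the empty clips, and the other three fuses have rolled down to the rack's stop.

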